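# Hold a spread snap ring at the groove of its axle stub

### The job

Two look-alike axle stubs, each with a gear on it, stand on the bench, and a pair of snap-ring pliers with the snap ring already hooked on its two tips lies on a wooden rest. Pick the pliers up by the grips, squeezing them right to their stop so that the ring is spread, and slide the ring down over the nose of the thicker stub, without forcing it, until it lies level in front of the groove just above the gear. Finish while still holding the pliers squeezed and the ring spread there; do not let go or put anything down, and leave the other things on the bench where they are.

Things in the scene. Friction and masses are not known exactly. Their poses are not given: they have to be found in the camera images.
- pliers: Snap-ring pliers, steel with black grips, 190 mm with the ring, 0.13 kg, lying flat. Origin: on the pivot axis at the levers' underside; x to the tips, z up. x is the middle line while relaxed (the frame is the right (-y) lever's; at the stop the middle line stands +0.164 rad from x). The grips (z -1 to 13 mm, 8 mm thick) run 30 to 112 mm behind the pivot. Centre of mass near the pivot.
- pliers_rest: Fixed wooden rest, 150 x 86 mm. Origin on the bench under the pivot, x to the tips: the lying pliers' origin is 45 mm straight above it, same yaw. A block under the pivot (with two cheeks, top at 52 mm) and a bar under the grips' tails (97 to 111 mm behind the pivot, top 44 mm) carry the pliers; between them a base only 10 mm high. Lift straight up.
- pliers_joint (a joint): Pliers' pivot angle: 0 relaxed (ring closed), 0.328 rad squeezed to the stop (ring fully spread); each grip turns by half of it. A spring drives it to 0: at the grips about 4 N at first, 10 N at the stop; hold with 20 N or more.
- left_grip (a point): Point on the outer face of the left grip (+y), 58 mm behind the pivot at the stop, at mid height (6 mm above the pliers' origin). Grip here from above, across both grips: 54 mm over all when relaxed, 34 mm at the stop, where the outer faces are parallel to the middle line.
- right_grip (a point): The same point on the right grip (-y). The pair's midpoint lies on the middle line, 54.5 mm behind the pivot when relaxed and 58 mm behind it (112.7 mm behind the spread ring's centre) at the stop: fingers that hold these points push the pliers 3.5 mm tips-ahead as they close.
- ring_middle (a point): Hole centre of the fully spread ring, in its middle plane: on the middle line 54.7 mm ahead of the pivot, 26 mm below the origin (fixed to the right lever: true only at the stop). The ring, 4 mm round wire, hangs level on two 28 mm pins under the tips and cannot come off; its gap faces the pivot. Hole 27 mm wide relaxed; a 32.6 mm round passes at the stop.
- thick_stub: Thicker axle stub, fixed upright. Origin on its axis on the bench. Dark foot 62 mm wide, 10 mm high; post 36 mm; brass gear 57 mm wide, z = 29 to 40 mm; steel shaft: groove 25 mm wide, z = 40 to 46 mm, then 29 mm wide to z = 55 mm, then a nose narrowing to 21 mm at the top, z = 62 mm. The relaxed ring cannot pass; the fully spread one clears it by 1.8 mm.
- thick_stub_groove (a point): On the axis of the thicker stub, in the middle of its groove, 43 mm above the bench. The spread ring's middle must come here. If the pliers' tips point left or back toward the robot, the hand works over 0.57 m from the base axis, which keeps the upper arm off the thin lamp rod behind the robot's left shoulder.
- thin_stub: The thinner stub, not to be used: alike but for the shaft, 20 mm wide (groove 16 mm, top 12 mm). The two stubs may stand in either place, at least 70 mm apart.
- black_jar: Black screw-lid jar, 40 mm wide, 34 mm high, origin at the centre of its underside. A bystander.
- yellow_jar: Yellow jar with a white lid, 35 mm wide, 30 mm high, origin at the centre of its underside. A bystander.
- gem_jar: White jar with a black lid, 33 mm wide, 24 mm high, origin at the centre of its underside. A bystander.
Not all that is in view belongs to the job. Leave any pink look-alike of the thick_stub alone.

How it is judged:
On the way, in this order (a step that is already met when the one before it is completed fails the run):
1. the pliers are squeezed to the stop (ring spread) and lifted off the rest (value of joint pliers_joint above 0.29 rad and height (world z) of pliers above 0.06 m and contact force between pliers and pliers_rest below 0.1 N), for 0.2 s.
2. the spread ring comes down round the thicker stub from above (value of joint pliers_joint above 0.29 rad and horizontal distance between ring_middle and thick_stub_groove below 0.007 m and z of ring_middle in the frame of thick_stub_groove between 0.006 and 0.045 m), for 0.1 s.
At the end, for the whole second after the job is handed in: Pliers still gripped, at the stop (over 0.29 rad), level within 0.12 rad, at rest; the spread ring round the thicker stub, centre within 6 mm of the axis, middle plane within 3 mm of the groove's middle; under 12 N on the stub; rest and thin stub not touched (value of joint pliers_joint above 0.29 rad and horizontal distance between ring_middle and thick_stub_groove below 0.006 m and z of ring_middle in the frame of thick_stub_groove between -0.003 and 0.003 m and angle between pliers's own z axis and vertical below 0.12 rad and contact force between the fingers and pliers above 3 N and contact force between pliers and thick_stub below 12 N and contact force between pliers and pliers_rest below 0.1 N and contact force between pliers and thin_stub below 0.1 N and linear speed of pliers below 0.02 m/s); the arm keeps its last pose, push and grip.
It fails at once if the ring or pliers are forced against a stub (over 35 N) (contact force between pliers and thick_stub above 35 N or contact force between pliers and thin_stub above 35 N).
It fails at once if a bystander is moved by more than 30 mm (distance of any of black_jar, yellow_jar, gem_jar from where it was at the start of the episode above 0.03 m).
It also fails if it takes over 45 s, if anything falls off the work surface, if the arm or the gripper's body presses on something with over 40 N, if the wrist force passes 120 N, or if a joint passes its speed limit or range.

### The arm

A 6-joint arm with a two-finger parallel gripper is mounted at the origin on the work surface; the furniture and walls round the work are solid. World frame = base frame: x ahead of the robot, y to its left, z up, the work surface at z = 0. Lengths are in m, angles in rad, forces in N, time in s.
With the tool pointing down it reaches from about 0.3 to 0.95 m from the base axis. Payload 3.1 kg.
Tool frame: the origin (TCP) lies on the mounting face of the last link; the fingertips stand 173 mm ahead of it and the grasp point (between the pads) lies 155 mm ahead of it; z points along the fingers, y is the direction in which the jaws open and shut (so a half turn about z gives the same grasp; the last joint's range is limited). The gripper opens to 85 mm and grips with 20 to 120 N. Pads are 22 mm wide; open, the fingers measure 114 mm over their backs; the gripper's body (76 mm by 85 mm) begins 54 mm behind the grasp point. The pads swing forward as they close: fully open they stand 13 mm farther back than shut.
Start: joints at [-0.751, 0.308, 1.634, -0, 1.2, -0.07], TCP at [0.486, -0.394, 0.405] pointing down, gripper open.
Joint ranges: [-3.06, 3.06], [-0.79, 1.96], [0.05, 2.63], [-1.19, 4.34], [0.05, 2.64], [-2.94, 2.94]. Speed limits (rad/s): [2.79, 2.79, 3.14, 3.14, 3.14, 3.14].

### API

Orientations are given as a 3x3 rotation matrix whose columns are the frame's x, y, z axes.
In Python, from station import readout, eyes, job, models gives the robot as it stands.
- The arm moves only by the tool carry_out, never from a script. Its argument "rows" is a list of rows, each a list of 5 numbers: the shift along the tool's x, y, z in mm, then the turn about the tool's z in degrees, then the opening, from -1 (shut) to 1 (fully open), so that 0 is half open. A call has 1 to 12 rows; each row is the pose to reach, as a shift and turn from the pose commanded when the call began, along the tool's axes at that moment; what a row does not reach only later rows make up. A row lasts 1/12 s, in which the tool goes at most 41.7 mm and 7.16 degrees, less where a joint would pass 70% of its speed; a pose out of reach is approached as far as the arm can. A call with a gripper value outside its range is refused whole. The fingers move at their own pace and stop on an object; the grip force is fixed at half the most. Time passes only in rows, so rows that repeat a pose let the fingers close. It gives the time, the measured TCP pose, the force and the opening at its end, in the units of the state.
- readout.sense(): the state, without advancing time (a new reading comes with each control period).
- eyes.snapshot(name): name is "scene" or "top"; returns the picture (384x512x3 uint8, blue, green, red); there is no depth.
- eyes.camera_info(name): a dict with "fx", "fy", "cx", "cy" (pixels), "rvec" (rotation vector, rad) and "tvec" (3), from world to camera coordinates, as OpenCV has them. Camera axes: x right, y down, z forward; pixel columns grow to the right and rows downward; lengths in m; the calibration is good to about 2 mm. A picture is of the moment at which its call begins. camera_info takes no time and is no camera call.
- job.job_done(): hands the job in, once; it reports no verdict.
Trained networks look in the newest picture that a camera, given by its name, has taken for a name from the list of things; names that differ only in an ending like _2 or _b are one class to them, and where a whole thing is asked for, a point or a joint stands for the part that bears it (a point fixed in the world has none). Each returns a list of dicts, best first, with "score" (0 to 1); they miss things now and then, are a little off and sometimes report something else, mostly with a low value. They report only what shows in the picture. A call takes as long as a camera call. They do not tell look-alikes from the thing itself.
- models.boxes_of(camera, target): "position" ([column, row] in pixels, amid what is visible of it).
- models.cut_out(camera, target): "pixels" (384x512 bool, what is visible of it) and "position" ([column, row] in pixels, amid what is visible of it).
The state is a dict: "time": time; "joints": joint angles; "joint_velocities": joint speeds; "joint_torque": joint torques, N m; "position": TCP position; "tcp_rot": TCP orientation; "force": force on the tool from outside, world axes, zero at the start; "wrist_torque": the same for the moment, N m; "finger_gap": opening from 0.0 (shut) to 1.0 (fully open).
Only numpy, scipy, OpenCV 4.12 (cv2) and the standard library are available. Lean on these libraries where they do the work, as an engineer would, in place of code of your own. Each camera call takes 0.05 s, during which the arm holds its last target.

## Working session

There is one attempt and no reset: what is moved stays moved. The work goes in short steps, Python scripts to look and compute and a tool call to move; the robot and the scene stay as the last step left them, time stands still between calls to the robot, and variables do not carry over. Pictures are saved under pics/ and viewed, and the job is handed in when it is done.

Besides the shell and the picture viewer there is one more tool, called after "Request:" in YAML: its name, and indented under it one key for each argument. carry_out: Moves the arm, as the interface text tells. Its arguments: {"type":"object","properties":{"rows":{"type":"array"}},"required":["rows"]}

```bash
mkdir -p pics
python3 - <<'E'
from station import readout, eyes, job, models
import cv2
s=readout.sense(); print(s['time'],s['position'],s['tcp_rot'],s['finger_gap'])
for c in ("scene","top"):
    im=eyes.snapshot(c); cv2.imwrite(f'pics/{c}0.png',im); print(c,eyes.camera_info(c))
    for t in ("pliers","pliers_rest","thick_stub","thin_stub","black_jar","yellow_jar","gem_jar"):
        print(t,[(d['score'],d['position']) for d in models.boxes_of(c,t)])
E
```

```text
0.0 [ 0.48527439 -0.39319199  0.40342048] [[ 6.29566489e-01  7.76944789e-01 -1.68214071e-03]
 [ 7.76946588e-01 -6.29564472e-01  1.60483085e-03]
 [ 1.87848935e-04 -2.31728121e-03 -9.99997297e-01]] 0.9991616269469692
scene {'fx': 471.5346046736723, 'fy': 471.5346046736723, 'cx': 256.58887505943517, 'cy': 187.48666456819043, 'rvec': array([ 0.97315275,  2.22628436, -1.31636158]), 'tvec': array([ 0.39283338, -0.09567859,  1.27750512])}
pliers [(0.69, [182.3, 195.3])]
pliers_rest [(0.66, [177.5, 213.8])]
thick_stub [(0.86, [348.5, 199.8]), (0.68, [252.1, 187.0]), (0.26, [255.5, 230.2])]
thin_stub [(0.8, [252.7, 232.4]), (0.49, [183.6, 198.8])]
black_jar [(0.73, [322.0, 216.0]), (0.55, [199.0, 244.8])]
yellow_jar [(0.72, [295.3, 210.2])]
gem_jar [(0.86, [200.0, 243.6])]
top {'fx': 425.48183801722325, 'fy': 425.48183801722325, 'cx': 264.2950191031213, 'cy': 190.18961261324455, 'rvec': array([ 2.12742129, -2.14077847,  0.16765197]), 'tvec': array([-0.06826314,  0.49583488,  0.84563494])}
pliers [(0.72, [321.4, 150.8])]
pliers_rest [(0.79, [326.0, 145.6])]
thick_stub [(0.85, [290.0, 217.4]), (0.63, [205.8, 268.0]), (0.6, [198.9, 177.4]), (0.54, [320.3, 151.6])]
thin_stub [(0.92, [241.9, 160.4]), (0.21, [199.2, 176.1])]
black_jar [(0.83, [210.8, 223.1])]
yellow_jar [(0.57, [234.7, 220.6])]
gem_jar [(0.58, [265.2, 126.1])]
```

View pics/scene0.png

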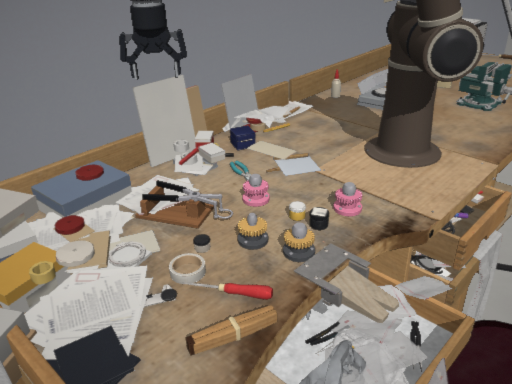

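View pics/top0.png

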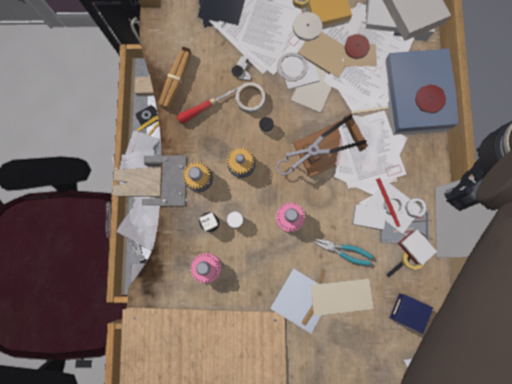

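Run:
```python
import cv2,numpy as np
a=cv2.imread('pics/scene0.png')[150:270,140:390]; cv2.imwrite('pics/sc.png',cv2.resize(a,None,fx=3.2,fy=3.2,interpolation=cv2.INTER_CUBIC))
a=cv2.imread('pics/top0.png')[90:310,170:410]; cv2.imwrite('pics/tc.png',cv2.resize(a,None,fx=2.7,fy=2.7,interpolation=cv2.INTER_CUBIC))
```

```text
(no output)
```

View pics/sc.png

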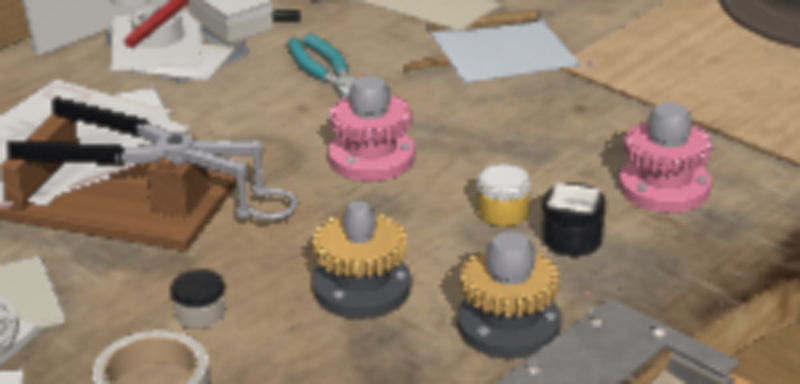

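View pics/tc.png

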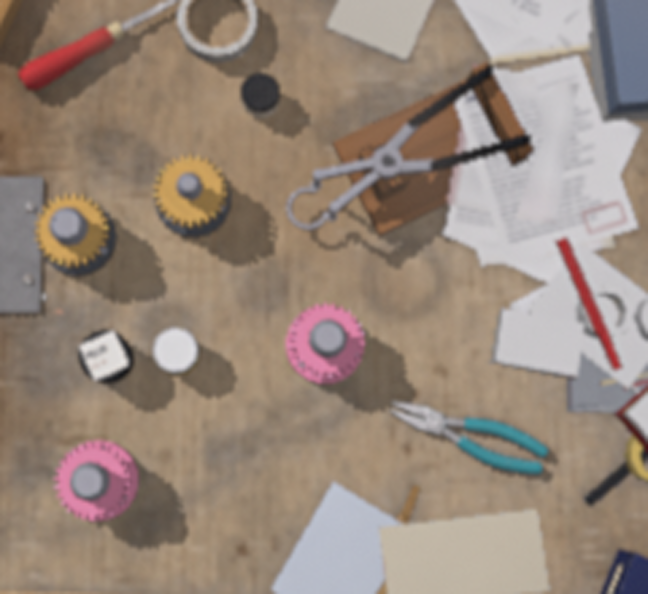

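```bash
cat > h.py <<'E'
import numpy as np,cv2
from station import readout, eyes, job, models
def cam(c):
    i=eyes.camera_info(c);K=np.array([[i['fx'],0,i['cx']],[0,i['fy'],i['cy']],[0,0,1.]])
    return K,np.array(i['rvec'],float),np.array(i['tvec'],float)
def proj(c,P):
    K,r,t=cam(c);return cv2.projectPoints(np.atleast_2d(P).astype(float),r,t,K,None)[0][:,0]
def unproj(c,uv,z):
    K,r,t=cam(c);R=cv2.Rodrigues(r)[0];C=-R.T@t
    d=R.T@np.linalg.inv(K)@np.array([uv[0],uv[1],1.]);return C+d*(z-C[2])/d[2]
def crop(im,x0,y0,x1,y1,f,name,step=10):
    a=cv2.resize(im[y0:y1,x0:x1],None,fx=f,fy=f,interpolation=cv2.INTER_CUBIC)
    for x in range((x0//step+1)*step,x1,step):
        cv2.line(a,(int((x-x0+.5)*f),0),(int((x-x0+.5)*f),6),(0,0,255),1); cv2.putText(a,str(x),(int((x-x0+.5)*f)-10,16),0,.35,(0,0,255),1)
    for y in range((y0//step+1)*step,y1,step):
        cv2.line(a,(0,int((y-y0+.5)*f)),(6,int((y-y0+.5)*f)),(0,0,255),1); cv2.putText(a,str(y),(8,int((y-y0+.5)*f)+4),0,.35,(0,0,255),1)
    cv2.imwrite('pics/'+name,a)
E
python3 - <<'E'
from h import *
t=cv2.imread('pics/top0.png');s=cv2.imread('pics/scene0.png')
crop(t,270,105,375,185,7.5,'tp.png');crop(s,130,170,240,235,7.2,'sp.png')
crop(t,170,140,270,215,7.5,'ts.png');crop(s,225,200,330,268,7.5,'ss.png')
for c in('top','scene'):
    K,r,tt=cam(c);R=cv2.Rodrigues(r)[0];print(c,-R.T@tt,R[2])
for n,uv in(('thick',(196.5,176)),('thin',(240.5,160))):print(n,unproj('top',uv,.04))
print(unproj('top',(314,149),.05))
E
```

```text
top [ 0.35210293 -0.07594266  0.9142575 ] [ 0.16177159  0.00516771 -0.9868147 ]
scene [1.1001525  0.52653478 0.55490304] [-0.621161   -0.61038522 -0.49151693]
thick [0.5265185  0.07054297 0.04      ]
thin [ 0.56023292 -0.02158888  0.04      ]
[ 0.58031428 -0.17580274  0.05      ]
```

View pics/tp.png

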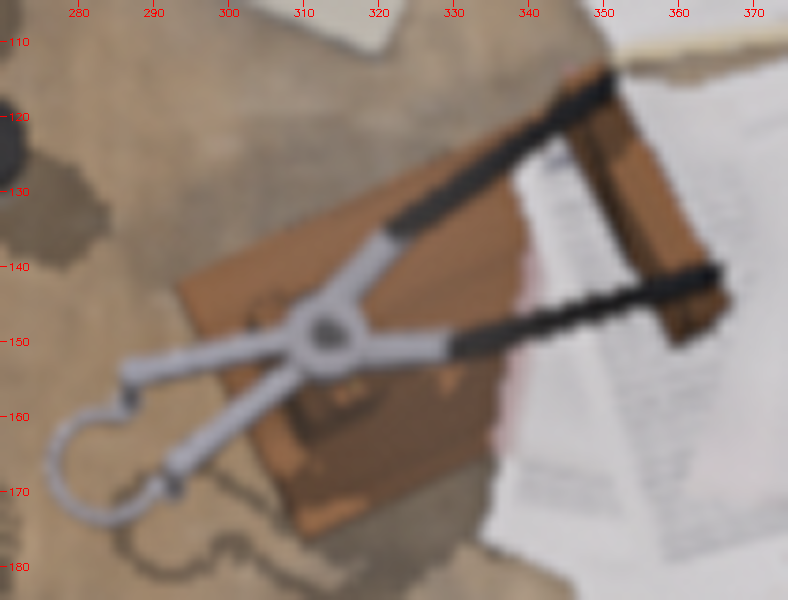

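View pics/sp.png

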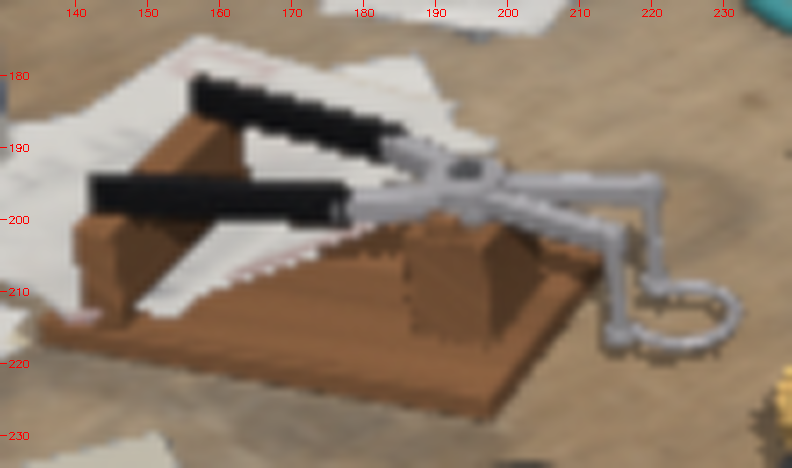

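View pics/ts.png

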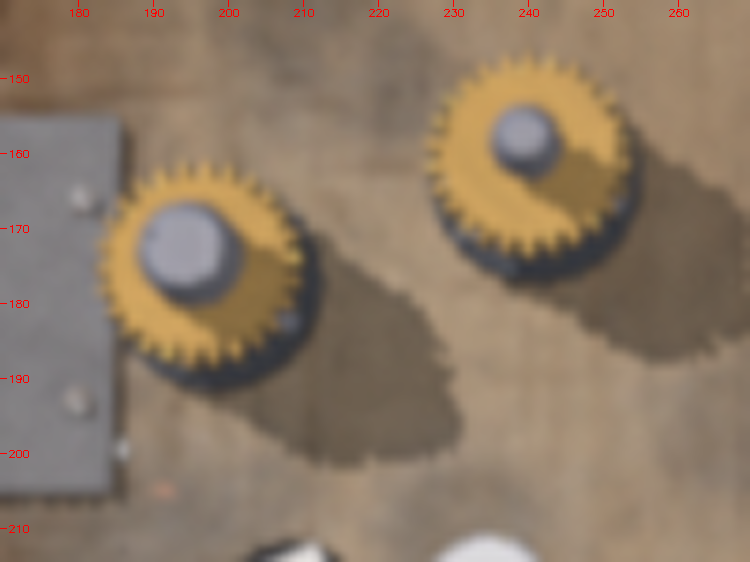

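View pics/ss.png

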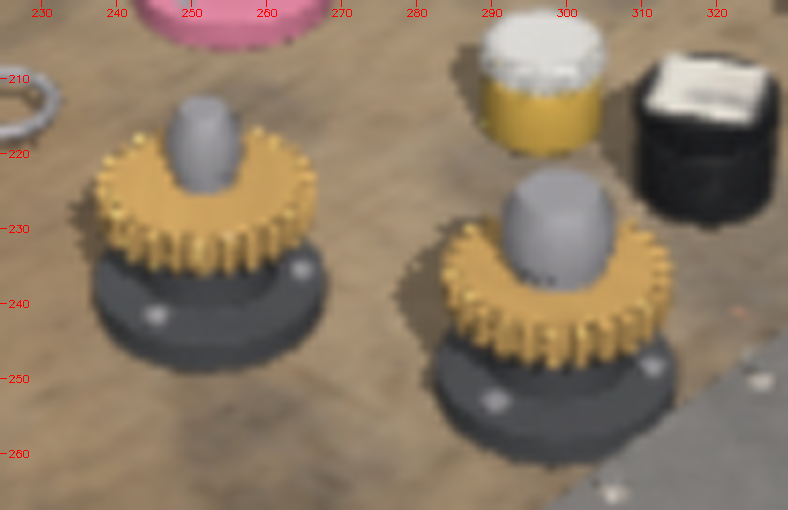

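```bash
cat > fit.py <<'E'
from h import *
from scipy.optimize import least_squares
t=cv2.imread('pics/top0.png');s=cv2.imread('pics/scene0.png')
# stubs: brass seg centroid vs hand guess
im={'top':t,'scene':s}
def model(p,name):
    x,y=p;a=np.linspace(0,2*np.pi,60)
    rs={'thick':[(.031,.01),(.0285,.04),(.0145,.055),(.0105,.062)],'thin':[(.031,.01),(.0285,.04),(.010,.055),(.006,.062)]}[name]
    return [np.c_[x+r*np.cos(a),y+r*np.sin(a),0*a+z] for r,z in rs]
def brass(c,x0,y0,x1,y1):
    h=cv2.cvtColor(im[c],cv2.COLOR_BGR2HSV)
    m=cv2.inRange(h,(12,110,60),(28,255,255)); k=np.zeros_like(m);k[y0:y1,x0:x1]=m[y0:y1,x0:x1];return k
# top: hull centre of brass region at z ~.04
for n,b in(('thick',(180,158,213,192)),('thin',(224,144,258,178))):
    k=brass('top',*b);k=cv2.morphologyEx(k,cv2.MORPH_OPEN,np.ones((2,2)))
    pts=cv2.findNonZero(k);e=cv2.fitEllipse(cv2.convexHull(pts)[:,0].astype(np.float32));print(n,e, unproj('top',e[0],.039))
E
python3 fit.py
```

```text
thick ((197.10250854492188, 175.77035522460938), (25.12137222290039, 25.91356658935547), 26.21676254272461) [0.52720023 0.06945485 0.039     ]
thin ((241.35781860351562, 161.04449462890625), (24.801767349243164, 25.28571128845215), 78.5398178100586) [ 0.55819933 -0.02334389  0.039     ]
```

```bash
cat > ov.py <<'E'
from h import *
def overlay(im,c,curves,box,f,name):
    x0,y0,x1,y1=box
    a=cv2.resize(im[y0:y1,x0:x1],None,fx=f,fy=f,interpolation=cv2.INTER_CUBIC)
    for P,col in curves:
        q=((proj(c,P)-[x0,y0]+.5)*f).round().astype(int)
        cv2.polylines(a,[q.reshape(-1,1,2)],False,col,1)
    return a
def circ(x,y,z,r,n=60,):
    a=np.linspace(0,2*np.pi,n);return np.c_[x+r*np.cos(a),y+r*np.sin(a),0*a+z]
def stub(x,y,thick=True):
    C=[(0,255,0),(0,0,255),(255,0,0),(255,0,255)]
    rs=[(.031,.01),(.0285,.04),(.0145,.055),(.0105,.062)] if thick else [(.031,.01),(.0285,.04),(.010,.055),(.006,.062)]
    return [(circ(x,y,z,r),c) for (r,z),c in zip(rs,C)]
E
cat > o1.py <<'E'
import sys
from ov import *
x,y,u,v=map(float,sys.argv[1:5])
t=cv2.imread('pics/top0.png');s=cv2.imread('pics/scene0.png')
cu=stub(x,y)+stub(u,v,False)
A=overlay(t,'top',cu,(175,140,265,200),8.5,'');B=overlay(s,'scene',cu,(230,205,320,270),8.5,'')
A=A[:,:];cv2.imwrite('pics/o1.png',A);cv2.imwrite('pics/o2.png',B)
E
python3 o1.py .5265 .070 .5585 -.0233
```

```text
(no output)
```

View pics/o1.png

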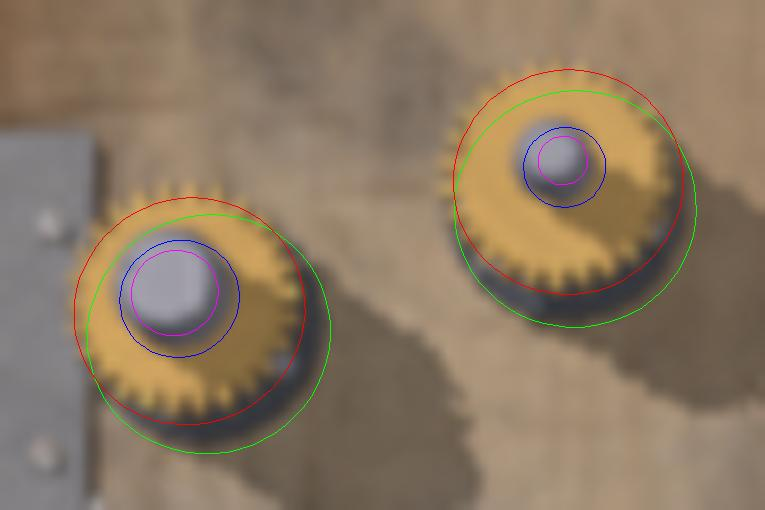

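View pics/o2.png

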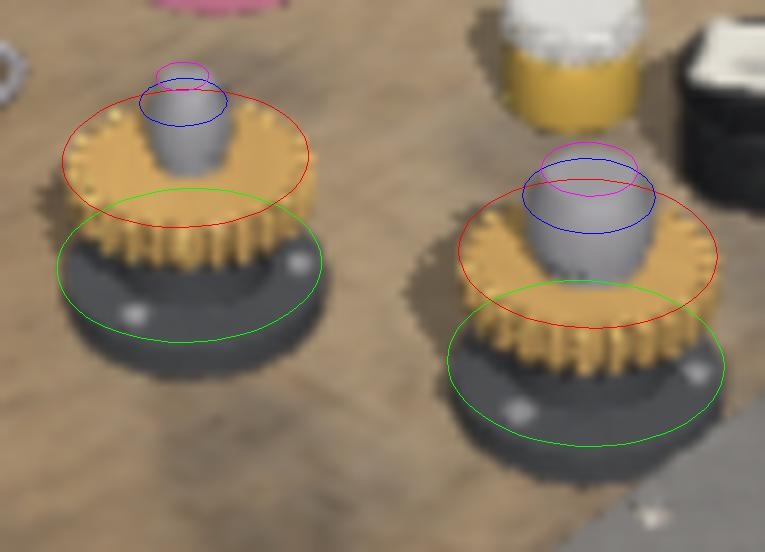

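```bash
python3 o1.py .530 .0715 .562 -.0222
```

```text
(no output)
```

View pics/o1.png

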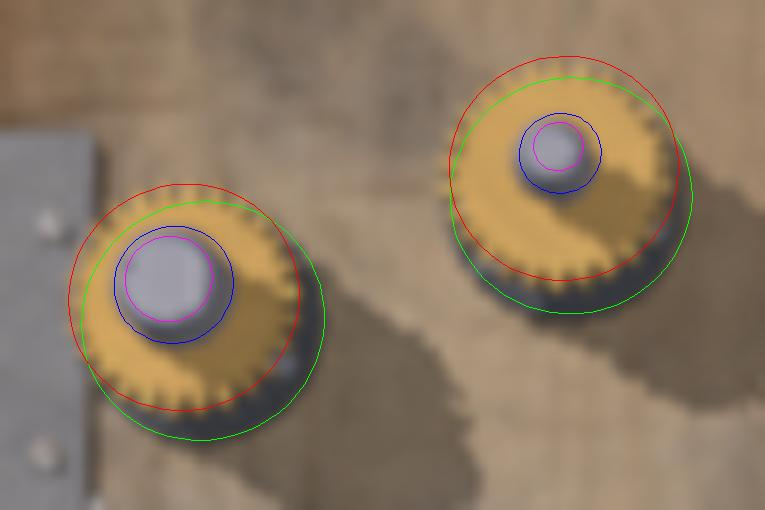

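View pics/o2.png

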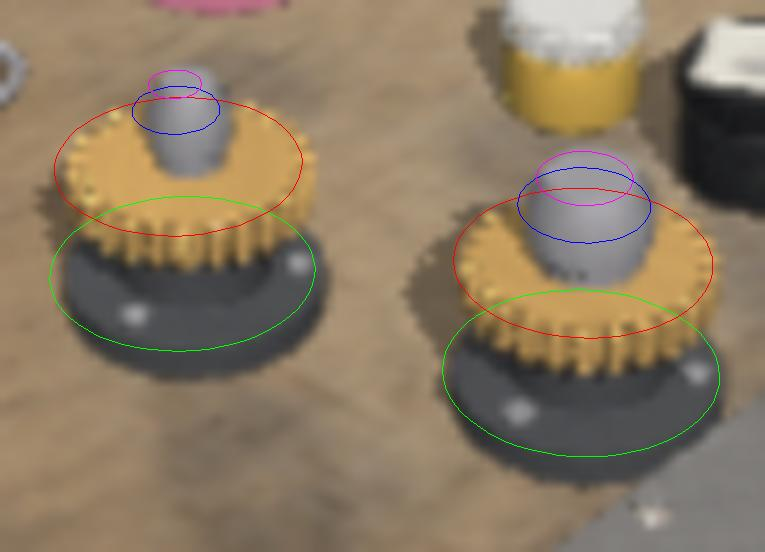

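```bash
cat > o3.py <<'E'
import sys
from ov import *
def tf(P,x,y,z,yaw):
    c,s=np.cos(yaw),np.sin(yaw);P=np.atleast_2d(P);return P@np.array([[c,s,0],[-s,c,0],[0,0,1]])+[x,y,z]
def pl(x,y,z,yaw):
    g=lambda *p:tf(np.array(p,float)/1000,x,y,z,yaw)
    G,R,B,M=(0,255,0),(0,0,255),(255,0,0),(255,0,255)
    out=[(g((-112,0,13),(70,0,13)),G),(g((-112,-60,13),(-112,60,13)),R),(tf(circ(0,0,.013,.011),x,y,z,yaw),M),
     (g((-54.5,-27,6),(-54.5,27,6)),R)]
    # rest base & bar
    out+=[(g((-97,-43,-1),(-111,-43,-1),(-111,43,-1),(-97,43,-1),(-97,-43,-1)),B)]
    return out
if __name__=='__main__':
    x,y,yaw=map(float,sys.argv[1:4])
    t=cv2.imread('pics/top0.png');s=cv2.imread('pics/scene0.png')
    cu=pl(x,y,.045,yaw)
    cv2.imwrite('pics/o1.png',overlay(t,'top',cu,(270,105,375,185),7.5,''));cv2.imwrite('pics/o2.png',overlay(s,'scene',cu,(130,170,240,235),7.2,''))
E
python3 - <<'E'
from h import *
p=unproj('top',(313,149),.058);a=unproj('top',(349,116.5),.058);b=unproj('top',(364.5,141.5),.058)
m=(a+b)/2;d=p-m;print(p,m,np.linalg.norm(d),np.arctan2(d[1],d[0]))
E
python3 o3.py .5795 -.175 2.01
```

```text
[ 0.57821713 -0.17280924  0.058     ] [ 0.6206245  -0.26495553  0.058     ] 0.10143630938809252 2.002114803747127
```

View pics/o1.png

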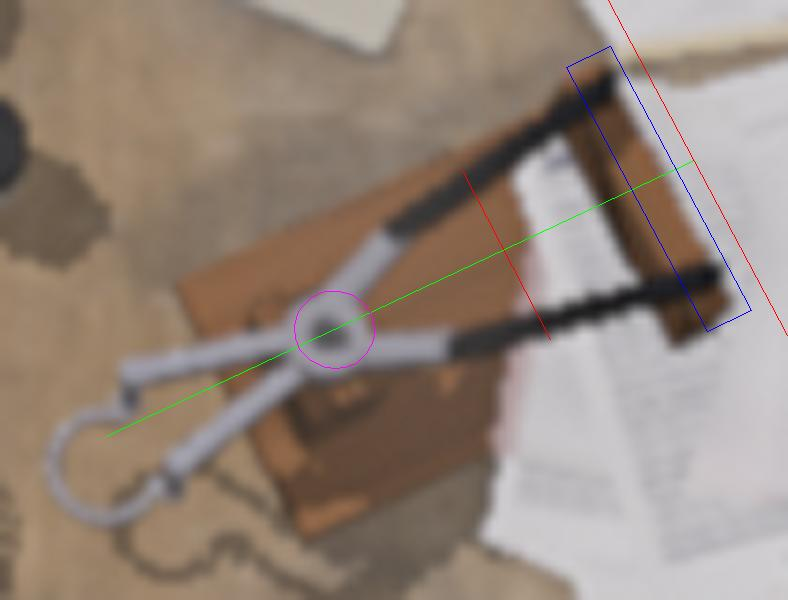

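View pics/o2.png

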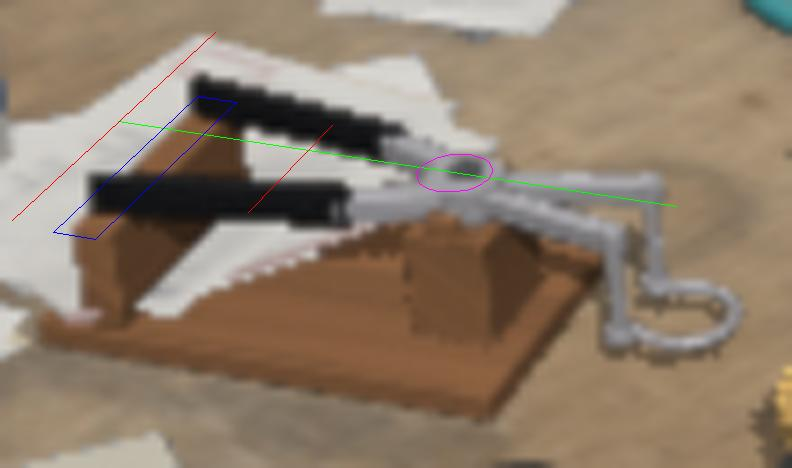

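```bash
python3 o3.py .5783 -.1715 1.995
```

```text
(no output)
```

View pics/o1.png

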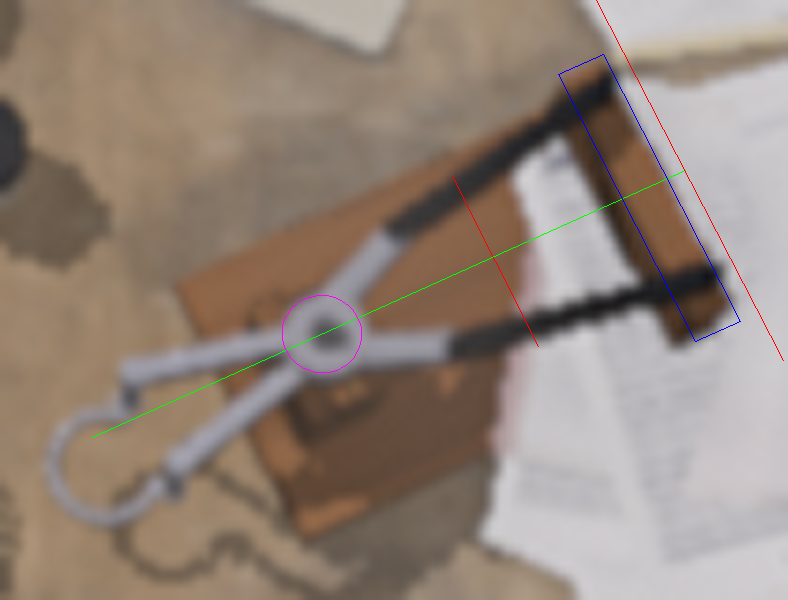

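View pics/o2.png

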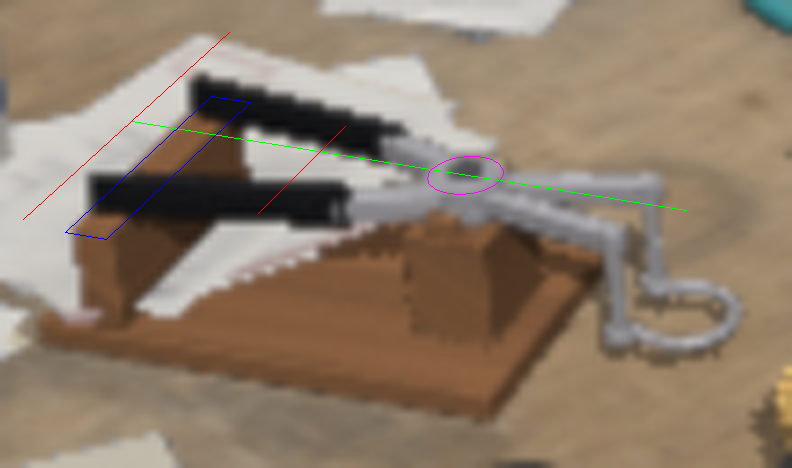

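Run:
```python
from h import *
r=unproj('top',(283.6,166.3),.019);print('ring',r)
for z in (.053,.058):
    for yaw in(1.995,2.005,2.015):
        pass
f=lambda c:(270+c[0]/7.5-.5,105+c[1]/7.5-.5)
p=unproj('top',f((326,333)),.058);print('pivot',p)
# grip outer tail corners
a=unproj('top',f((612,78)),.052);b=unproj('top',f((720,275)),.052);m=(a+b)/2
for q in(p,m):
    d=r-q;print(np.hypot(*d[:2]),np.arctan2(d[1],d[0]))
w=a-b;print(np.hypot(*w[:2]),np.arctan2(w[1],w[0]))
# grips near end black/steel
a=unproj('top',f((393,235)),.058);b=unproj('top',f((452,346)),.058);m2=(a+b)/2;w=a-b;print(m2,np.arctan2(w[1],w[0]),np.hypot(*(m2-p)[:2]), (np.arctan2(*(p-m2)[1::-1])),(np.arctan2(*(r-m2)[1::-1])))
g=lambda c:(130+c[0]/7.2-.5,170+c[1]/7.2-.5)
print('scene pivot',unproj('scene',g((466,168)),.058),'ring',unproj('scene',g((690,315)),.019))
```

```text
ring [ 0.5506652  -0.11308684  0.019     ]
pivot [ 0.57843084 -0.17274543  0.058     ]
0.0658033308404531 2.0063900809441897
0.17311727918484227 2.0120706168617652
0.06389598365826003 0.45079180900889265
[ 0.59038646 -0.19969472  0.058     ] 0.45049909557659795 0.029482214102922018 1.9883437663789096 2.0008064668932626
scene pivot [ 0.57555384 -0.17440742  0.058     ] ring [ 0.54651581 -0.11243195  0.019     ]
```

```bash
cat > d.py <<'E'
from h import *
def delta(x,y,z,phi):
    s=readout.sense();R=np.array(s['tcp_rot']);p=np.array(s['position'])
    d=R.T@(np.array([x,y,z])-p)*1000
    cur=np.arctan2(R[1,0],R[0,0]);dt=-np.degrees((phi-cur+np.pi)%(2*np.pi)-np.pi)
    print('t',round(s['time'],2),'pos',p.round(4),'yaw',cur.round(4),'F',np.round(s['force'],1),'gap',round(s['finger_gap'],3),'j',np.round(s['joints'],2))
    print('delta',d.round(1),'turn',dt.round(2))
E
python3 -c "
from d import *
delta(.6011,-.2224,.30,2.008)"
```

```text
t 0.8 pos [ 0.4856 -0.3935  0.4047] yaw 0.8898 F [-0.2  0.6  0.8] gap 1.003 j [-0.75  0.31  1.63  0.    1.2  -0.07]
delta [205.7 -18.  104.7] turn -64.07
```

What could be taken for the targets (top view):
- **Stubs:** brass stub with wide shaft (195,173), which I choose as the thick one; brass stub with narrow shaft (240,157), the thin one; pink look-alikes (290,217) and (205,268), ignored.
- **Pliers:** snap-ring pliers on the rest (315,149), chosen; teal pliers (345,252), ignored.

The close crop confirms the shaft widths.

Request:
carry_out:
  rows:
    - [30,0,20,-6,1]
    - [60,-5,45,-13,1]
    - [95,-10,70,-20,1]
    - [130,-14,90,-27,1]
    - [165,-18,105,-34,1]
    - [190,-18,105,-41,1]
    - [206,-18,105,-48,1]
    - [206,-18,105,-55,1]
    - [206,-18,105,-62,1]
    - [206,-18,105,-64,1]
    - [206,-18,105,-64,1]

```text
time: 1.72
position: [0.6015, -0.2218, 0.2996]
tcp_rot: [[-0.423, 0.906, -0.0], [0.906, 0.423, -0.0], [0.0, -0.0, -1.0]]
force: [-0.1, -0.3, -0.4]
finger_gap: 0.998
```

Run:
```python
from d import *
delta(.6011,-.2224,.204,2.008)
im=eyes.snapshot('top');cv2.imwrite('pics/top1.png',im);crop(im,260,90,380,190,6.5,'t1.png')
im=eyes.snapshot('scene');cv2.imwrite('pics/scene1.png',im);crop(im,110,80,260,240,4,'s1.png')
```

```text
t 1.72 pos [ 0.6015 -0.2218  0.2996] yaw 2.0079 F [-0.1 -0.3 -0.4] gap 0.998 j [-0.42  0.45  1.67 -0.    1.02 -0.86]
delta [-0.4 -0.6 95.6] turn -0.01
```

View pics/t1.png

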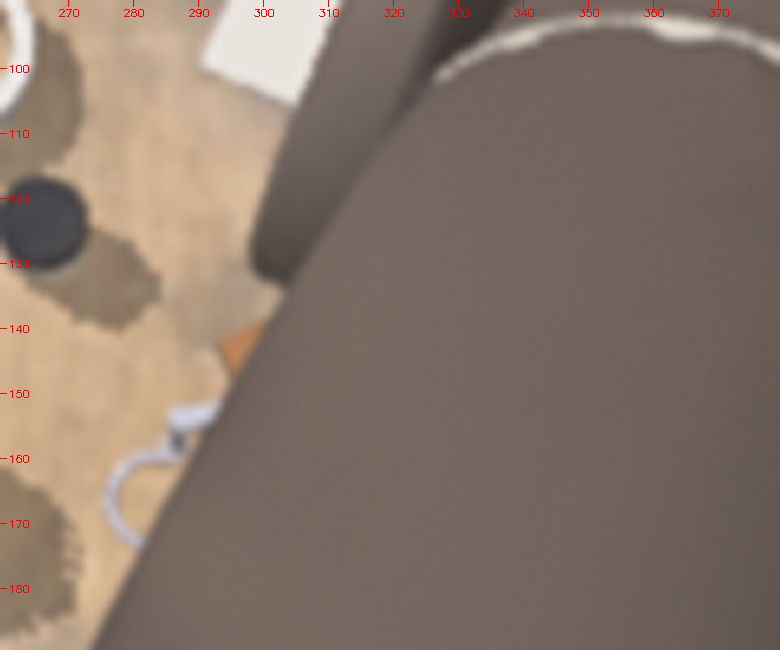

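View pics/s1.png

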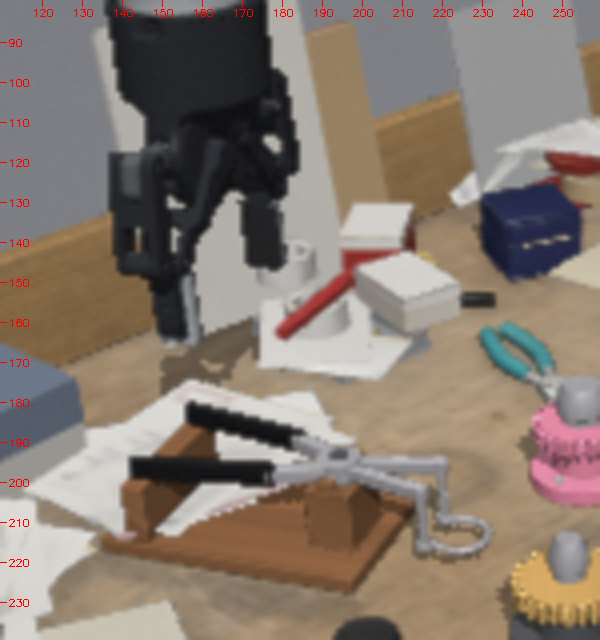

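Request:
carry_out:
  rows:
    - [0,0,30,0,1]
    - [0,0,50,0,1]
    - [0,0,60,0,1]
    - [0,0,60,0,1]

```text
time: 2.15
position: [0.5997, -0.2217, 0.2365]
tcp_rot: [[-0.421, 0.907, -0.006], [0.907, 0.421, 0.003], [0.005, -0.004, -1.0]]
force: [-0.8, 0.3, -0.8]
finger_gap: 1.0
```

Run:
```python
from d import *
delta(.6011,-.2224,.204,2.008)
im=eyes.snapshot('scene');crop(im,120,130,240,230,6.5,'s2.png')
```

```text
t 2.15 pos [ 0.5997 -0.2217  0.2365] yaw 2.0058 F [-0.8  0.3 -0.8] gap 1.0 j [-0.42  0.53  1.7   0.    0.92 -0.86]
delta [-1.4  1.1 32.4] turn -0.13
```

View pics/s2.png

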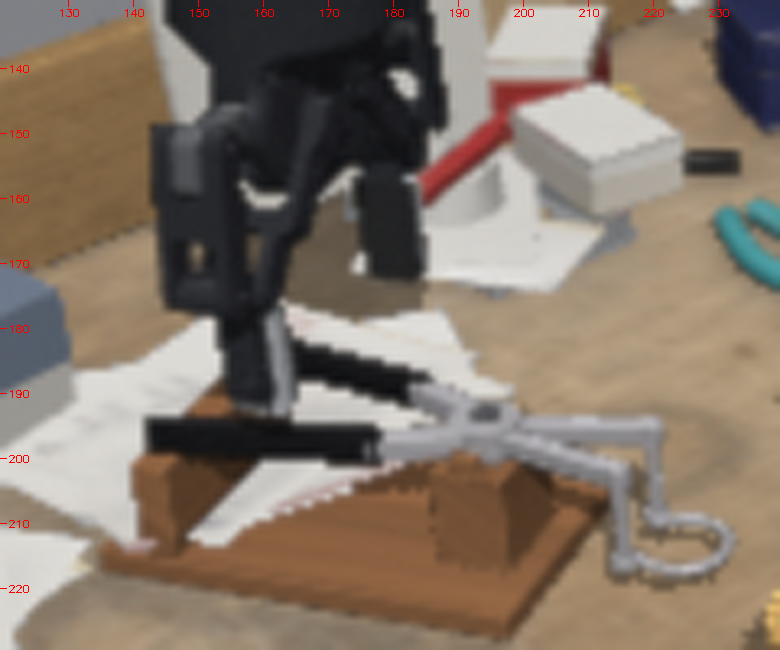

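Run:
```python
from h import *
y=np.array([.907,.421,0]);c=np.array([.6000,-.222,0])
for w in(.0425,-.0425,.027,-.027):
  for z in(.0765,.045,.058): print(w,z,proj('scene',c+y*w+[0,0,z]).round(1))
```

```text
0.0425 0.0765 [[160.4 191.9]]
0.0425 0.045 [[162.3 205. ]]
0.0425 0.058 [[161.5 199.6]]
-0.0425 0.0765 [[179.3 173.3]]
-0.0425 0.045 [[180.8 185.8]]
-0.0425 0.058 [[180.2 180.7]]
0.027 0.0765 [[164.  188.3]]
0.027 0.045 [[165.9 201.3]]
0.027 0.058 [[165.1 196. ]]
-0.027 0.0765 [[176.  176.5]]
-0.027 0.045 [[177.6 189.1]]
-0.027 0.058 [[177. 184.]]
```

Request:
carry_out:
  rows:
    - [-1,0,12,0,1]
    - [-1,0,24,0,1]
    - [-1,0,34,0,1]
    - [-1,0,34,0,1]
    - [-1,0,34,0,1]

```text
time: 2.62
position: [0.6012, -0.2228, 0.2045]
tcp_rot: [[-0.422, 0.906, -0.002], [0.906, 0.422, 0.001], [0.002, -0.002, -1.0]]
force: [0.1, 0.5, 0.7]
finger_gap: 1.002
```

Request:
carry_out:
  rows:
    - [0,0,0,0,0.2]
    - [0,0,0,0,0.0]
    - [0,0,0,0,-0.3]
    - [0,0,0,0,-1]
    - [0,0,0,0,-1]
    - [0,0,0,0,-1]
    - [0,0,0,0,-1]
    - [0,0,0,0,-1]
    - [0,0,0,0,-1]

```text
time: 3.37
position: [0.6037, -0.2246, 0.2102]
tcp_rot: [[-0.423, 0.906, 0.006], [0.906, 0.423, -0.004], [-0.007, 0.004, -1.0]]
force: [-2.8, -2.6, 11.5]
finger_gap: 0.371
```

Run:
```python
from d import *
delta(.6011,-.2224,.202,2.008)
im=eyes.snapshot('scene');crop(im,120,130,240,230,6.5,'s3.png')
```

```text
t 3.37 pos [ 0.6037 -0.2246  0.2102] yaw 2.0077 F [-2.8 -2.6 11.5] gap 0.371 j [-0.42  0.57  1.69 -0.    0.87 -0.86]
delta [ 3.2 -1.4  8.2] turn -0.02
```

View pics/s3.png

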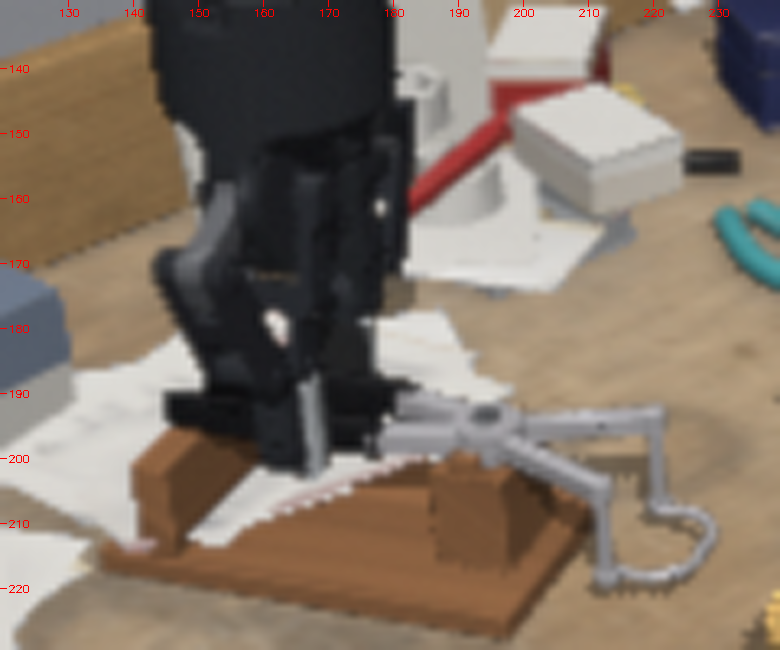

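Request:
carry_out:
  rows:
    - [0,0,-10,0,-1]
    - [0,0,-20,0,-1]
    - [0,0,-35,0,-1]
    - [0,0,-55,0,-1]
    - [0,0,-75,0,-1]
    - [0,0,-85,0,-1]
    - [0,0,-85,0,-1]
    - [0,0,-85,0,-1]

```text
time: 4.08
position: [0.6019, -0.223, 0.2916]
tcp_rot: [[-0.422, 0.906, 0.002], [0.906, 0.422, -0.001], [-0.001, 0.001, -1.0]]
force: [-0.8, 0.9, -1.3]
finger_gap: 0.371
```

Run:
```python
from d import *
delta(.6310,.023,.285,2.70)
im=eyes.snapshot('scene');crop(im,120,90,260,220,5,'s4.png')
```

```text
t 4.08 pos [ 0.6019 -0.223   0.2916] yaw 2.0069 F [-0.8  0.9 -1.3] gap 0.371 j [-0.42  0.46  1.67  0.    1.01 -0.86]
delta [210.7 130.3   6.4] turn -39.71
```

View pics/s4.png

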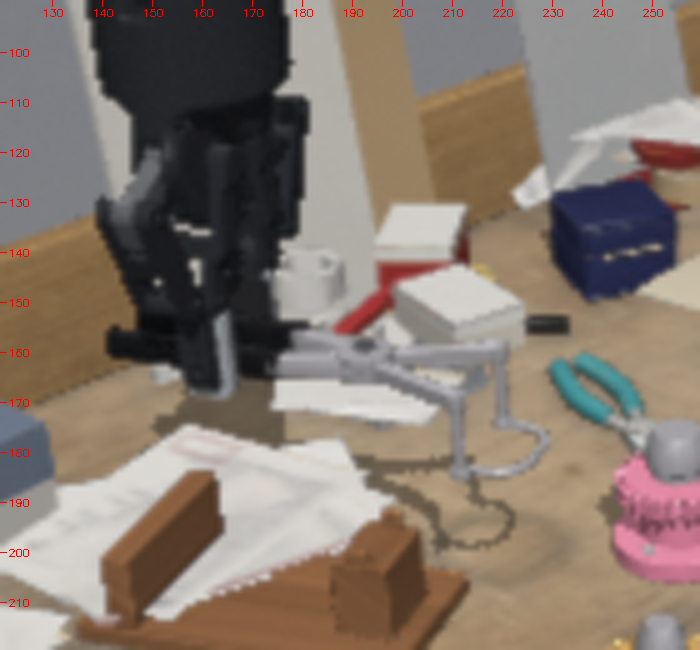

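Request:
carry_out:
  rows:
    - [10,6,0,-2,-1]
    - [30,18,0,-5,-1]
    - [52,32,0,-9,-1]
    - [75,46,0,-13,-1]
    - [98,60,0,-17,-1]
    - [121,75,0,-21,-1]
    - [144,89,0,-25,-1]
    - [166,103,0,-29,-1]
    - [186,115,0,-33,-1]
    - [202,125,0,-37,-1]
    - [210,130,0,-39.7,-1]
    - [210,130,0,-39.7,-1]

```text
time: 5.13
position: [0.63, 0.0254, 0.2888]
tcp_rot: [[-0.906, 0.423, -0.003], [0.423, 0.906, 0.001], [0.004, -0.0, -1.0]]
force: [0.1, -0.2, -0.6]
finger_gap: 0.371
```

Run:
```python
from d import *
delta(.6310,.023,.29,2.70)
im=eyes.snapshot('scene');cv2.imwrite('pics/scene5.png',im);crop(im,210,110,350,270,4,'s5.png')
im=eyes.snapshot('top');cv2.imwrite('pics/top5.png',im);crop(im,160,110,300,220,5.5,'t5.png')
```

```text
t 5.13 pos [0.63   0.0254 0.2888] yaw 2.7048 F [ 0.1 -0.2 -0.6] gap 0.371 j [-0.03  0.44  1.7   0.    1.   -1.16]
delta [-1.9 -1.7 -1.2] turn 0.28
```

View pics/s5.png

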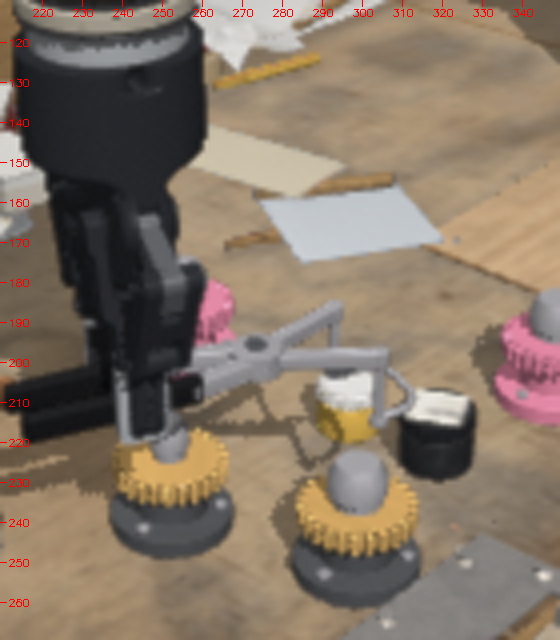

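View pics/t5.png

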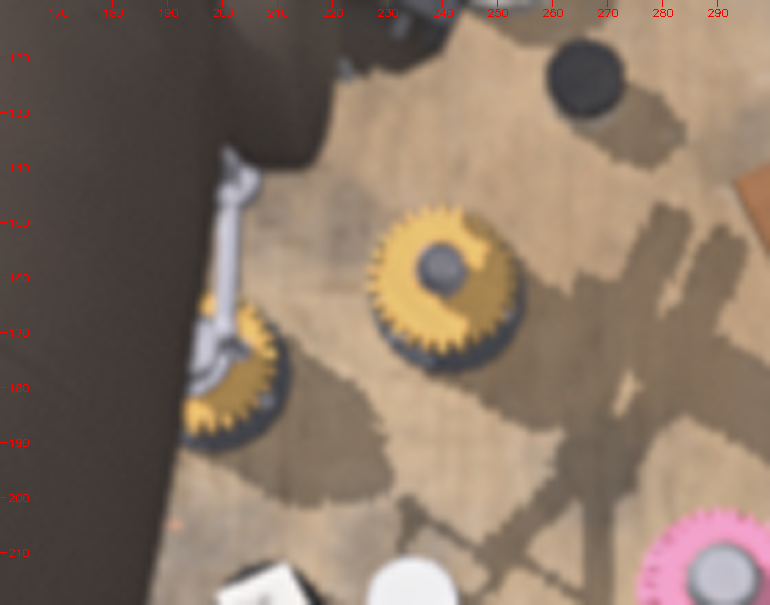

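```bash
cat > o5.py <<'E'
import sys
from ov import *
# usage: d z suffix bias
d,zoff,n=float(sys.argv[1]),float(sys.argv[2]),sys.argv[3]
P=np.array(eval(sys.argv[4]));phi=float(sys.argv[5]);sx,sy=.5292,.0712
e=np.array([np.cos(phi),np.sin(phi),0]);l=np.array([-e[1],e[0],0])
rc=P+e*d+[0,0,-zoff-.026]
print('ring centre',rc, 'err to stub',(rc[:2]-[sx,sy])*1000)
Y=(0,255,255)
cu=[(circ(*rc,.0163),Y),(circ(*rc,.0203),Y)]
tip=rc+[0,0,.026]-e*.0547
cu+=[(np.array([tip,tip+e*.0547]),(255,255,0)),(circ(*(tip+[0,0,.013]),.011),(255,255,0))]
st=stub(sx,sy)
for c,box,f in(('scene',(230,160,330,270),5.8),('top',(165,125,265,200),7.5)):
    im=cv2.imread(f'pics/{c}{n}.png');cv2.imwrite(f'pics/o_{c}.png',overlay(im,c,cu+st,box,f,''))
E
python3 o5.py .1127 .1652 5 "[.630,.0254,.2888]" 2.7048
```

```text
ring centre [0.52788105 0.07307609 0.0976    ] err to stub [-1.31895118  1.87609265]
```

View pics/o_scene.png

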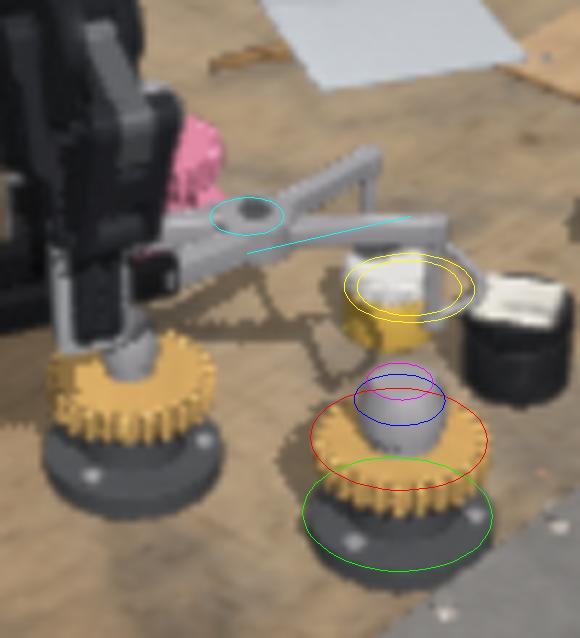

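View pics/o_top.png

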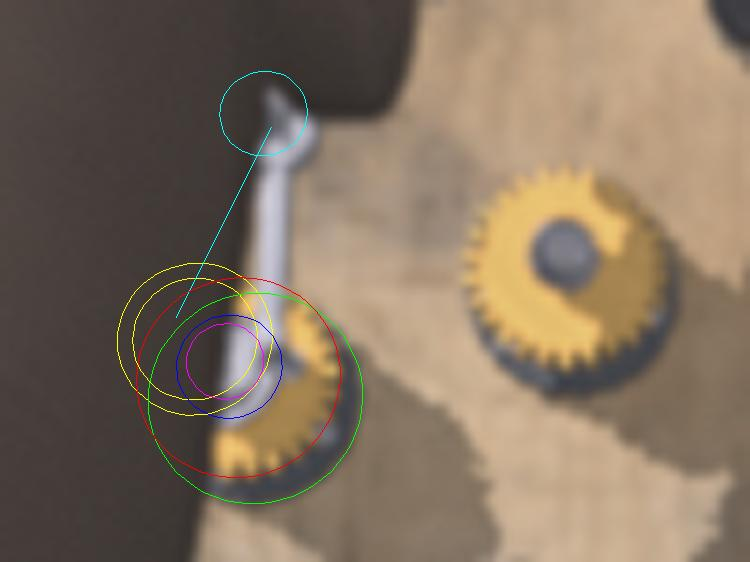

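Run:
```python
from d import *
delta(.643,.0665,.289,3.10)
```

```text
t 5.23 pos [0.6301 0.023  0.2892] yaw 2.7008 F [ 0.6 -0.3 -1.8] gap 0.368 j [-0.03  0.44  1.7  -0.    1.   -1.16]
delta [ 6.9 44.8  0.2] turn -22.88
```

Request:
carry_out:
  rows:
    - [1,7,0,-4,-1]
    - [2,15,0,-8,-1]
    - [3,23,0,-12,-1]
    - [5,31,0,-16,-1]
    - [6,38,0,-20,-1]
    - [7,45,0,-22.9,-1]
    - [7,45,0,-22.9,-1]
    - [7,45,0,-22.9,-1]
    - [7,45,0,-22.9,-1]

```text
time: 5.98
position: [0.6435, 0.065, 0.2902]
tcp_rot: [[-0.999, 0.044, -0.001], [0.044, 0.999, -0.0], [0.001, -0.0, -1.0]]
force: [0.3, 0.3, -0.3]
finger_gap: 0.368
```

```bash
python3 - <<'E'
from d import *
im=eyes.snapshot('scene');cv2.imwrite('pics/scene6.png',im)
im=eyes.snapshot('top');cv2.imwrite('pics/top6.png',im)
delta(.643,.0665,.289,3.10)
E
python3 o5.py .1127 .1652 6 "[.643,.0665,.289]" 3.10
```

```text
t 6.08 pos [0.6436 0.0651 0.2904] yaw 3.0977 F [-0.2  0.2 -2. ] gap 0.37 j [ 0.03  0.47  1.66 -0.    1.01 -1.49]
delta [0.6 1.4 1.4] turn -0.13
ring centre [0.53039747 0.07118614 0.0978    ] err to stub [ 1.19746856 -0.01385934]
```

View pics/o_scene.png

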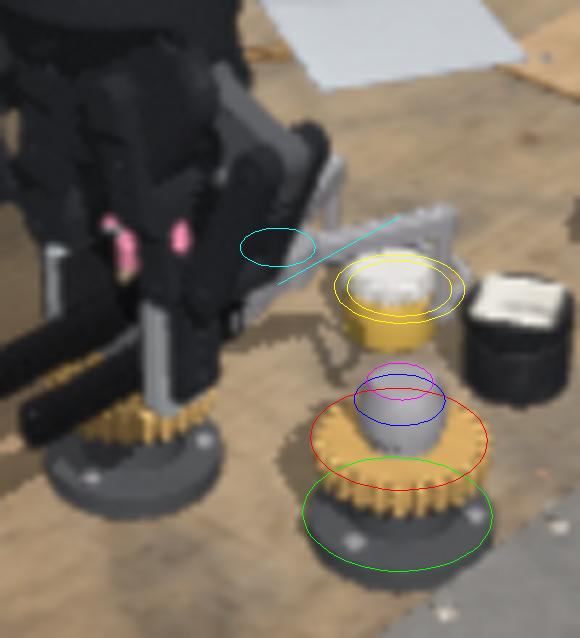

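View pics/o_top.png

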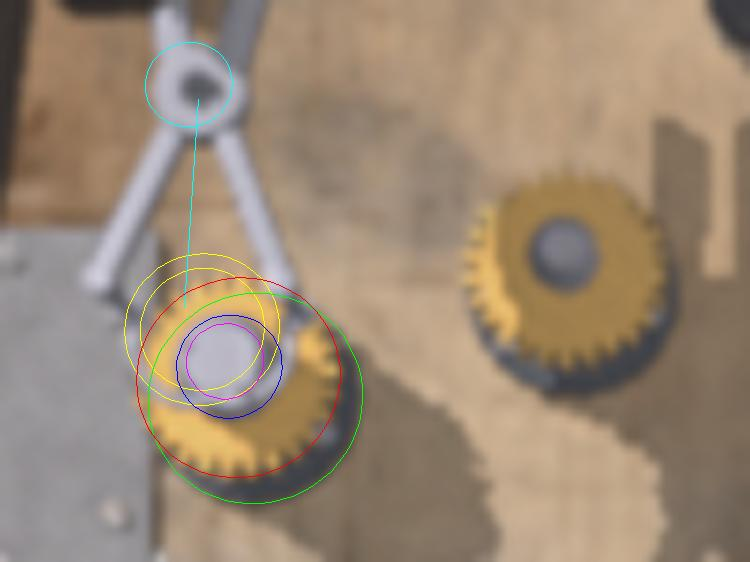

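Run:
```python
from h import *
crop(cv2.imread('pics/top6.png'),170,125,230,190,11,'t6.png',5)
crop(cv2.imread('pics/scene6.png'),265,180,320,250,10,'s6.png',5)
```

```text
(no output)
```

View pics/t6.png

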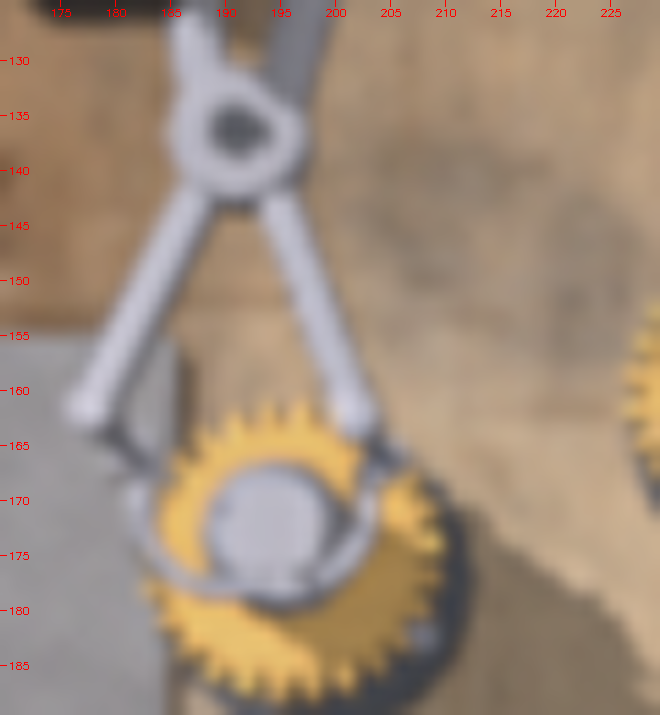

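View pics/s6.png

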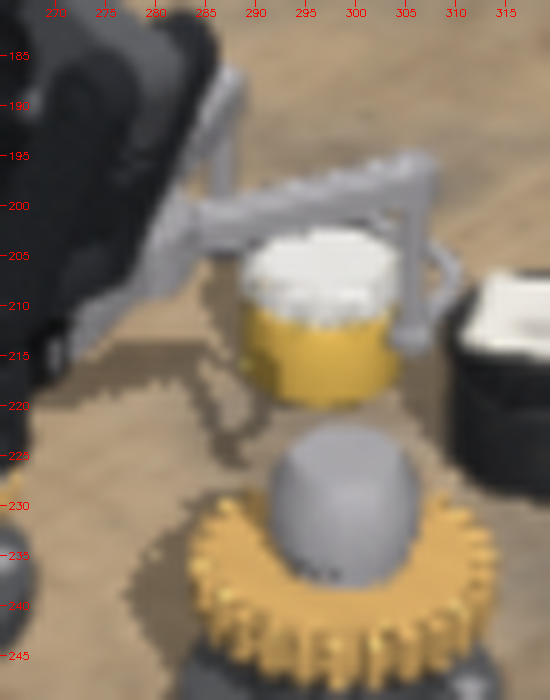

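Run:
```python
from h import *
def tri(a,b):
    Ps=[]
    for c in('top','scene'):
        K,r,t=cam(c);Ps.append(K@np.c_[cv2.Rodrigues(r)[0],t])
    X=cv2.triangulatePoints(*Ps,np.array(a,float).reshape(2,1),np.array(b,float).reshape(2,1));X=X[:3,0]/X[3];return X,proj('top',X)-a,proj('scene',X)-b
print('tip',tri((177.5,161.5),(307,196)));print('pinb',tri((182,168),(305.5,213)))
# tie stub top for bias
print('stubtop',tri((194.3,172.3),(299,224.5)))
for z in(.09,.095,.1):print(unproj('top',(192.9,169.1),z))
for z in(.13,.135,.14):print('pivot',unproj('top',(190.8,136.7),z))
```

```text
tip (array([0.53465512, 0.09192041, 0.13528712]), array([[-0.57701127,  0.4506202 ]]), array([[-0.64277667, -0.00274047]]))
pinb (array([0.53158361, 0.08931991, 0.09755718]), array([[ 0.21317559, -0.16814606]]), array([[0.24275042, 0.00060933]]))
stubtop (array([0.52906506, 0.07177483, 0.0637084 ]), array([[-0.27541177,  0.21987109]]), array([[-0.31655255, -0.00503146]]))
[0.53052503 0.06958421 0.09      ]
[0.52944271 0.06870143 0.095     ]
[0.52836039 0.06781866 0.1       ]
pivot [0.58510464 0.0678889  0.13      ]
pivot [0.58361914 0.06697191 0.135     ]
pivot [0.58213365 0.06605492 0.14      ]
```

Request:
carry_out:
  rows:
    - [0,1,7,0,-1]
    - [0,3,14,0,-1]
    - [0,3,21,0,-1]
    - [0,3,28,0,-1]
    - [0,3,28,0,-1]
    - [0,3,28,0,-1]

```text
time: 6.58
position: [0.6434, 0.0689, 0.2613]
tcp_rot: [[-0.999, 0.042, -0.002], [0.042, 0.999, -0.0], [0.002, -0.0, -1.0]]
force: [-0.5, 0.3, -0.6]
finger_gap: 0.37
```

Run:
```python
from d import *
im=eyes.snapshot('scene');cv2.imwrite('pics/scene7.png',im)
crop(im,265,180,320,250,10,'s7.png',5)
im=eyes.snapshot('top');cv2.imwrite('pics/top7.png',im)
crop(im,170,125,230,190,11,'t7.png',5)
delta(.643,.0665,.2342,3.10)
```

```text
t 6.68 pos [0.644  0.0689 0.2626] yaw 3.0993 F [ 0.3  0.1 -1.3] gap 0.373 j [ 0.04  0.51  1.67 -0.    0.97 -1.49]
delta [ 0.9 -2.4 28.4] turn -0.04
```

View pics/t7.png

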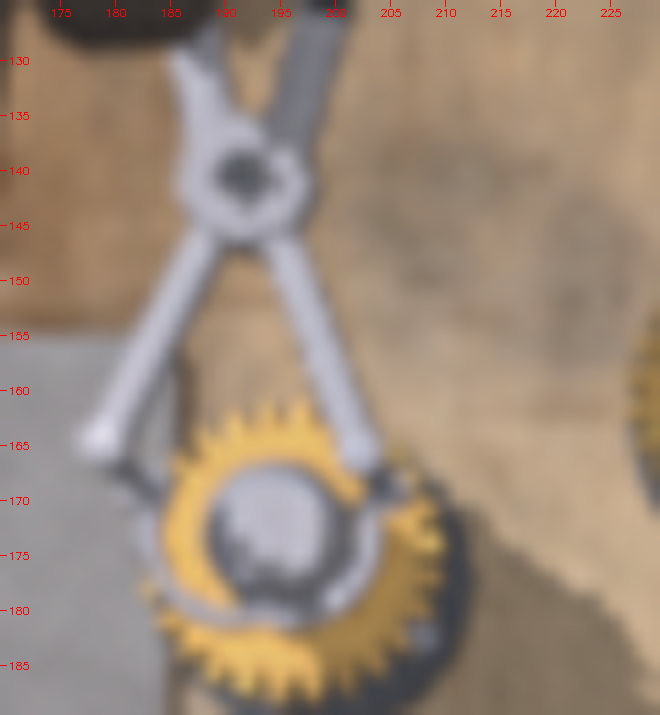

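View pics/s7.png

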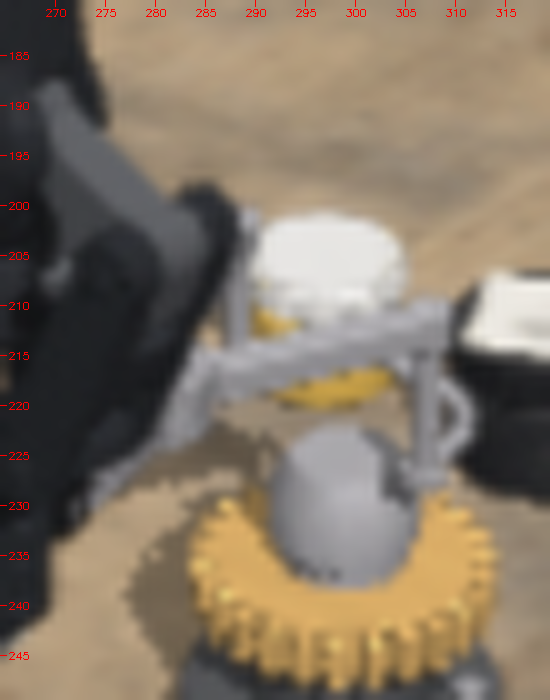

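```bash
python3 - <<'E'
from h import *
print(proj('top',[[.5292,.0712,.0705],[.5292,.0712,.062]]),unproj('top',(193.4,171.15),.0705))
E
cat >> o5.py <<'E'
lat=float(sys.argv[6]);rc=rc+l*lat;print(rc)
for c,box,f in(('top',(170,125,230,190),11),('scene',(265,180,320,250),10)):
    im=cv2.imread(f'pics/{c}{n}.png')
    cv2.imwrite(f'pics/p_{c}.png',overlay(im,c,[(circ(*rc,.0163),(0,255,255)),(circ(*rc,.0203),(0,255,255))]+st[1:],box,f,''))
E
python3 o5.py .115 .1652 7 "[.644,.0689,.2626]" 3.0993 .002
```

```text
[[193.74241125 171.77309705]
 [194.44797178 172.62257424]] [0.53049384 0.07192181 0.0705    ]
ring centre [0.52910283 0.07376221 0.0714    ] err to stub [-0.09716689  2.56220538]
[0.52901827 0.07176399 0.0714    ]
```

View pics/p_top.png

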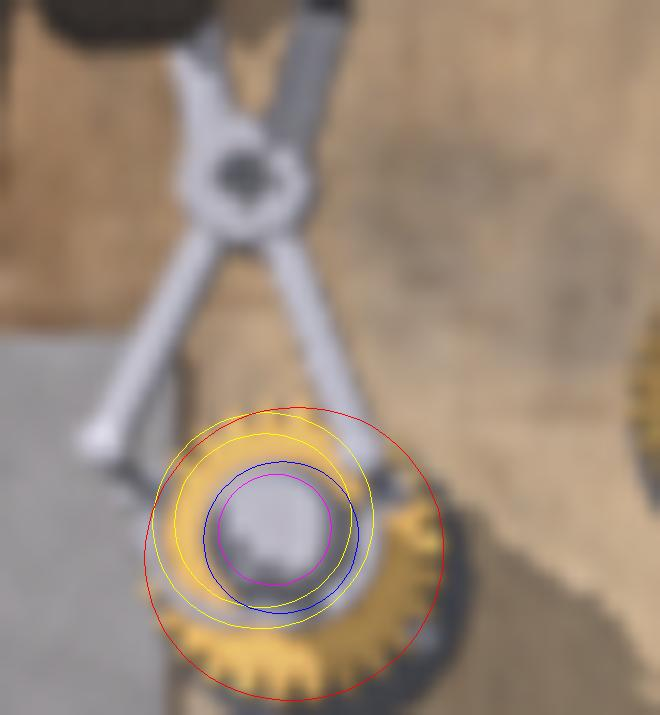

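View pics/p_scene.png

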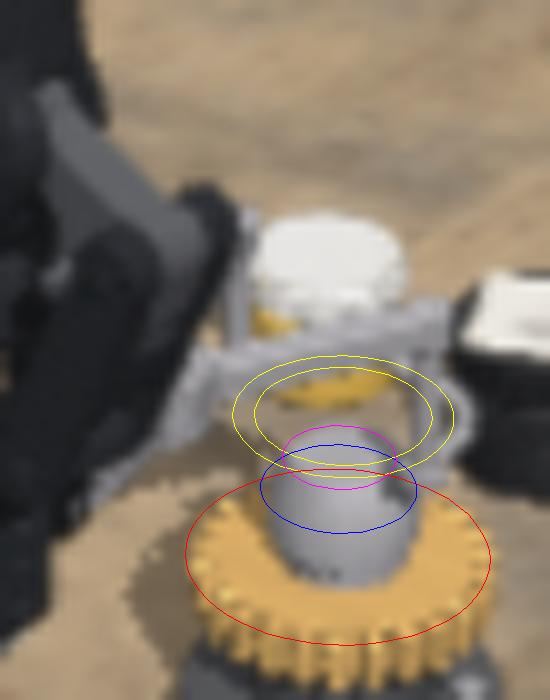

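Request:
carry_out:
  rows:
    - [0,-0.5,3,0,-1]
    - [0,-0.5,6,0,-1]
    - [0,-0.5,9,0,-1]
    - [0,-0.5,12,0,-1]
    - [0,-0.5,12,0,-1]
    - [0,-0.5,12,0,-1]

```text
time: 7.18
position: [0.6437, 0.0684, 0.2502]
tcp_rot: [[-0.999, 0.042, -0.001], [0.042, 0.999, -0.0], [0.001, -0.0, -1.0]]
force: [0.2, -0.2, -1.1]
finger_gap: 0.372
```

```bash
python3 - <<'E'
from d import *
im=eyes.snapshot('scene');cv2.imwrite('pics/scene8.png',im)
im=eyes.snapshot('top');cv2.imwrite('pics/top8.png',im)
crop(im,170,125,230,190,11,'t8.png',5)
delta(.644,.0684,.2342,3.10)
E
python3 o5.py .115 .1652 8 "[.644,.0684,.2506]" 3.0993 .0015
```

```text
t 7.28 pos [0.6439 0.0684 0.2507] yaw 3.0994 F [ 0.5 -0.4 -1.2] gap 0.374 j [ 0.04  0.52  1.67  0.    0.95 -1.49]
delta [-0.1  0.  16.5] turn -0.04
ring centre [0.52910283 0.07326221 0.0594    ] err to stub [-0.09716689  2.06220538]
[0.52903941 0.07176355 0.0594    ]
```

View pics/t8.png

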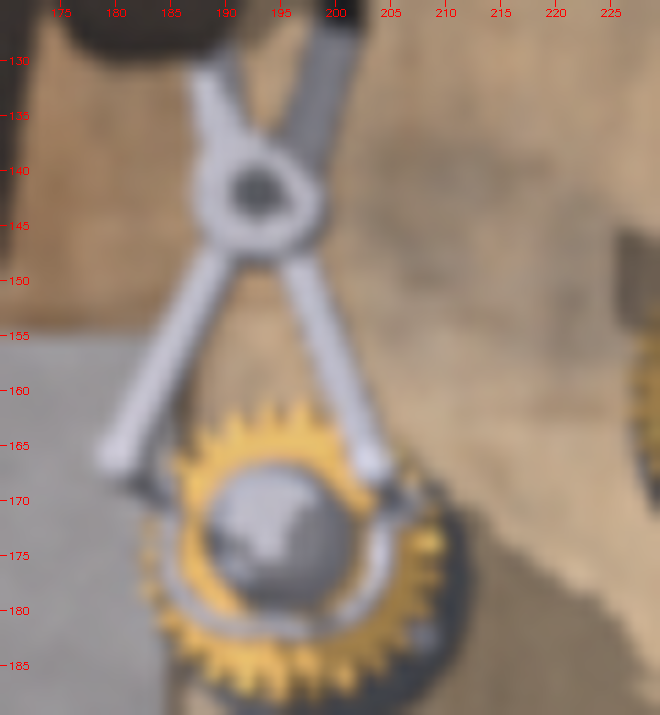

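View pics/p_scene.png

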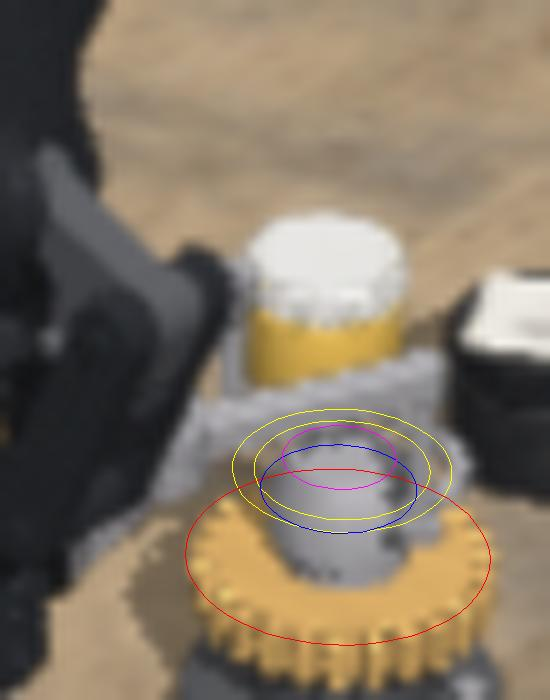

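Request:
carry_out:
  rows:
    - [0.6,0,2,0,-1]
    - [0.6,0,4,0,-1]
    - [0.6,0,6,0,-1]
    - [0.6,0,8,0,-1]
    - [0.6,0,8,0,-1]
    - [0.6,0,8,0,-1]

```text
time: 7.78
position: [0.6431, 0.0684, 0.2423]
tcp_rot: [[-0.999, 0.042, -0.001], [0.042, 0.999, -0.0], [0.001, -0.0, -1.0]]
force: [-0.7, 0.1, -1.9]
finger_gap: 0.371
```

Run:
```python
from d import *
im=eyes.snapshot('scene');cv2.imwrite('pics/scene9.png',im)
crop(im,265,180,320,250,10,'s9.png',5)
im=eyes.snapshot('top');cv2.imwrite('pics/top9.png',im)
crop(im,170,125,230,190,11,'t9.png',5)
delta(.6434,.0684,.2342,3.10)
print(proj('top',[.5292,.0712,.052]))
```

```text
t 7.88 pos [0.6433 0.0684 0.2427] yaw 3.0994 F [-1.1  0.3 -1.2] gap 0.374 j [ 0.04  0.53  1.68 -0.    0.93 -1.49]
delta [-0.1 -0.   8.5] turn -0.04
[[195.26082854 173.60123341]]
```

View pics/t9.png

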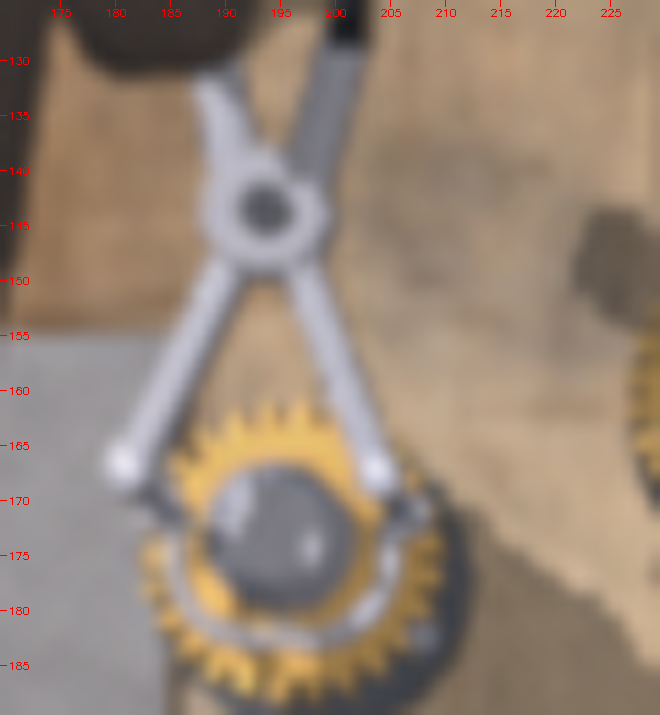

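View pics/s9.png

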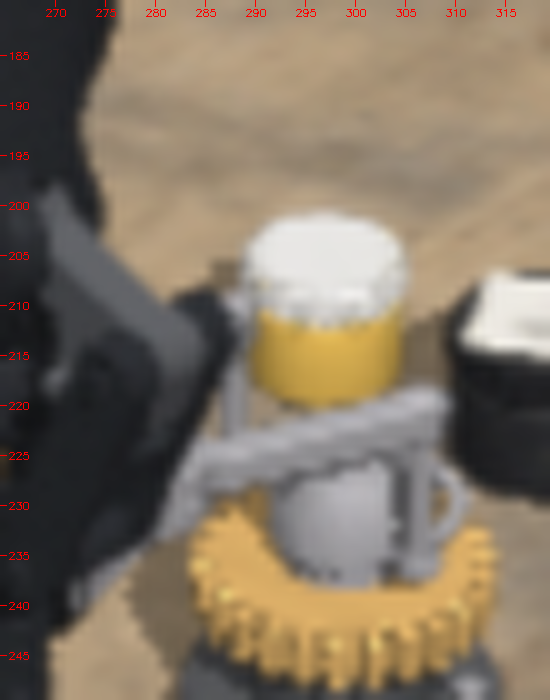

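Request:
carry_out:
  rows:
    - [0,0,2,0,-1]
    - [0,0,4,0,-1]
    - [0,0,6,0,-1]
    - [0,0,6,0,-1]
    - [0,0,6,0,-1]

```text
time: 8.3
position: [0.6431, 0.0684, 0.2363]
tcp_rot: [[-0.999, 0.042, -0.001], [0.042, 0.999, -0.0], [0.001, -0.0, -1.0]]
force: [0.0, -0.1, -1.6]
finger_gap: 0.37
```

Run:
```python
from d import *
im=eyes.snapshot('scene');cv2.imwrite('pics/scene10.png',im)
crop(im,265,180,320,250,10,'s10.png',5)
im=eyes.snapshot('top');cv2.imwrite('pics/top10.png',im)
crop(im,170,125,230,190,11,'t10.png',5)
delta(.6434,.0684,.2342,3.10)
print(proj('top',[.5292,.0712,.045]))
```

```text
t 8.4 pos [0.6433 0.0684 0.2366] yaw 3.0993 F [-0.1  0.8 -1.8] gap 0.367 j [ 0.04  0.54  1.68  0.    0.92 -1.49]
delta [-0.1 -0.   2.4] turn -0.04
[[195.81906927 174.27334125]]
```

View pics/t10.png

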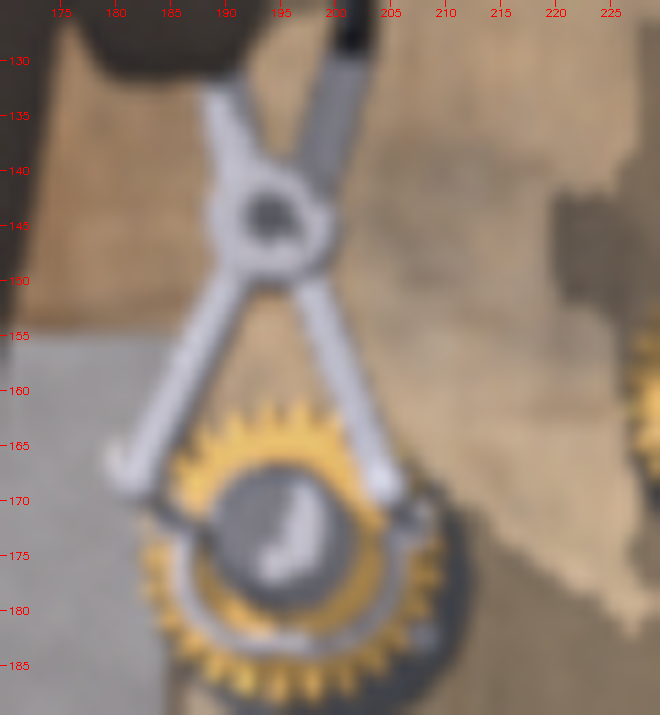

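View pics/s10.png

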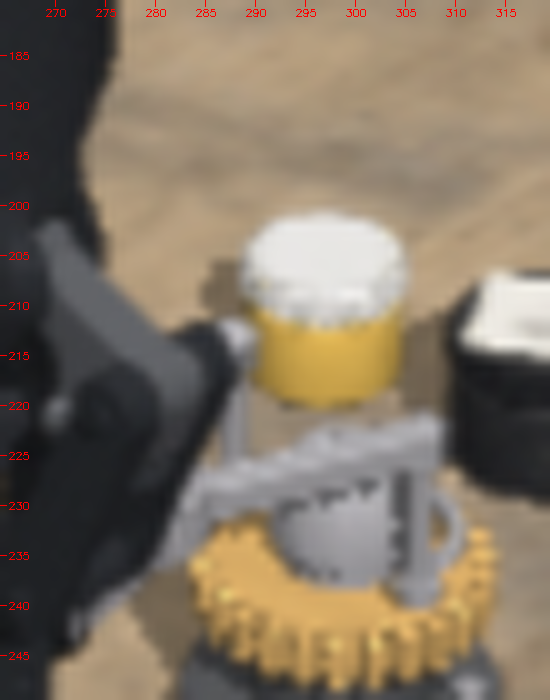

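Request:
carry_out:
  rows:
    - [0,0,1,0,-1]
    - [0,0,2,0,-1]
    - [0,0,2,0,-1]
    - [0,0,2,0,-1]
    - [0,0,2,0,-1]

```text
time: 8.82
position: [0.6433, 0.0684, 0.2347]
tcp_rot: [[-0.999, 0.042, -0.0], [0.042, 0.999, -0.0], [0.0, -0.0, -1.0]]
force: [0.1, 0.7, -0.9]
finger_gap: 0.367
```

Request:
carry_out:
  rows:
    - [0,0,1,0,-1]
    - [0,0,1,0,-1]
    - [0,0,1,0,-1]
    - [0,0,1,0,-1]

```text
time: 9.15
position: [0.6432, 0.0684, 0.2336]
tcp_rot: [[-0.999, 0.042, -0.0], [0.042, 0.999, 0.0], [0.0, 0.0, -1.0]]
force: [-1.4, 0.5, -1.0]
finger_gap: 0.368
```

Request:
carry_out:
  rows:
    - [0,0,1,0,-1]
    - [0,0,1,0,-1]
    - [0,0,1,0,-1]
    - [0,0,1,0,-1]

```text
time: 9.48
position: [0.6435, 0.0684, 0.2329]
tcp_rot: [[-0.999, 0.042, 0.001], [0.042, 0.999, 0.0], [-0.001, 0.0, -1.0]]
force: [1.4, 0.4, -0.2]
finger_gap: 0.369
```

Request:
carry_out:
  rows:
    - [0,0,1,0,-1]
    - [0,0,1,0,-1]
    - [0,0,1,0,-1]
    - [0,0,1,0,-1]

```text
time: 9.82
position: [0.6436, 0.0684, 0.2321]
tcp_rot: [[-0.999, 0.042, 0.001], [0.042, 0.999, -0.0], [-0.001, 0.0, -1.0]]
force: [1.0, -0.2, 1.6]
finger_gap: 0.372
```

Run:
```python
from d import *
im=eyes.snapshot('scene');crop(im,265,180,320,250,10,'s11.png',5)
im=eyes.snapshot('top');crop(im,170,125,230,190,11,'t11.png',5)
delta(.6434,.0684,.2342,3.10);s=readout.sense();print(s['wrist_torque'])
```

```text
t 9.92 pos [0.6436 0.0684 0.2321] yaw 3.0993 F [ 0.6 -1.1  2. ] gap 0.372 j [ 0.04  0.55  1.68 -0.    0.91 -1.49]
delta [ 0.2 -0.  -2.1] turn -0.04
[-0.04330909 -0.02987638  0.00773592]
```

View pics/s11.png

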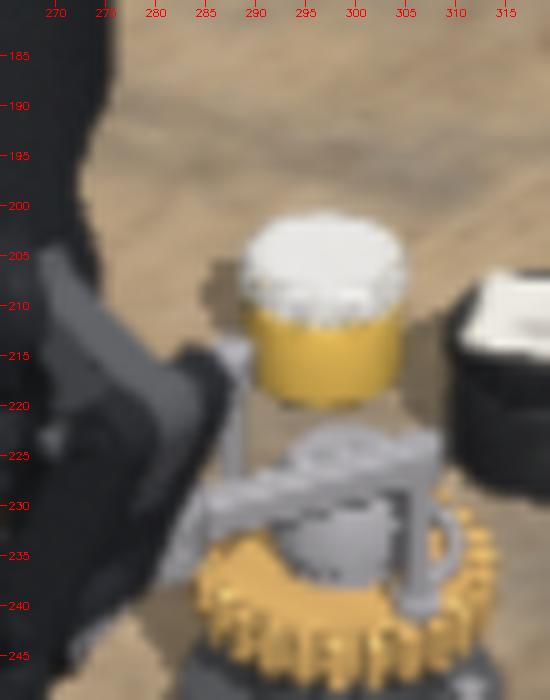

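View pics/t11.png

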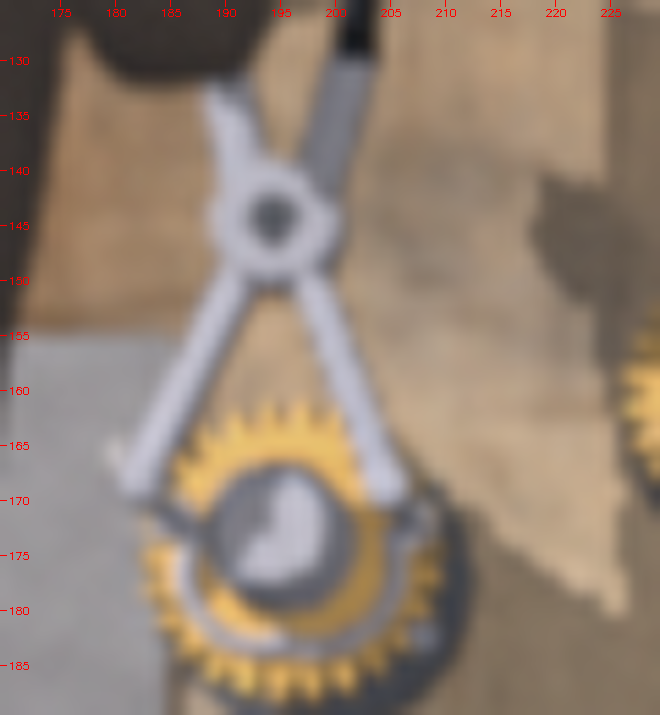

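Request:
carry_out:
  rows:
    - [0,0,-1,0,-1]
    - [0,0,-2,0,-1]
    - [0,0,-2,0,-1]
    - [0,0,-2,0,-1]
    - [0,0,-2,0,-1]
    - [0,0,-2,0,-1]
    - [0,0,-2,0,-1]

```text
time: 10.5
position: [0.643, 0.0685, 0.2333]
tcp_rot: [[-0.999, 0.042, -0.001], [0.042, 0.999, -0.0], [0.001, -0.0, -1.0]]
force: [0.3, -0.1, -1.2]
finger_gap: 0.371
```

```bash
python3 - <<'E'
from d import *
im=eyes.snapshot('scene');cv2.imwrite('pics/scene12.png',im);im=eyes.snapshot('top');cv2.imwrite('pics/top12.png',im);crop(im,170,125,230,190,11,'t12.png',5)
delta(.6434,.0684,.2342,3.10);print(readout.sense()['tcp_rot'])
E
python3 o5.py .115 .1912 12 "[.6434,.0684,.2602]" 3.0993 .0015 >/dev/null
```

```text
t 10.6 pos [0.6432 0.0684 0.2335] yaw 3.0994 F [-0.2 -0.7 -1.9] gap 0.374 j [ 0.04  0.54  1.68  0.    0.92 -1.49]
delta [-0.2 -0.  -0.7] turn -0.03
[[-9.99110775e-01  4.21610311e-02 -3.27384423e-04]
 [ 4.21610336e-02  9.99110828e-01 -7.26940948e-07]
 [ 3.27062674e-04 -1.45291602e-05 -9.99999946e-01]]
```

View pics/t12.png

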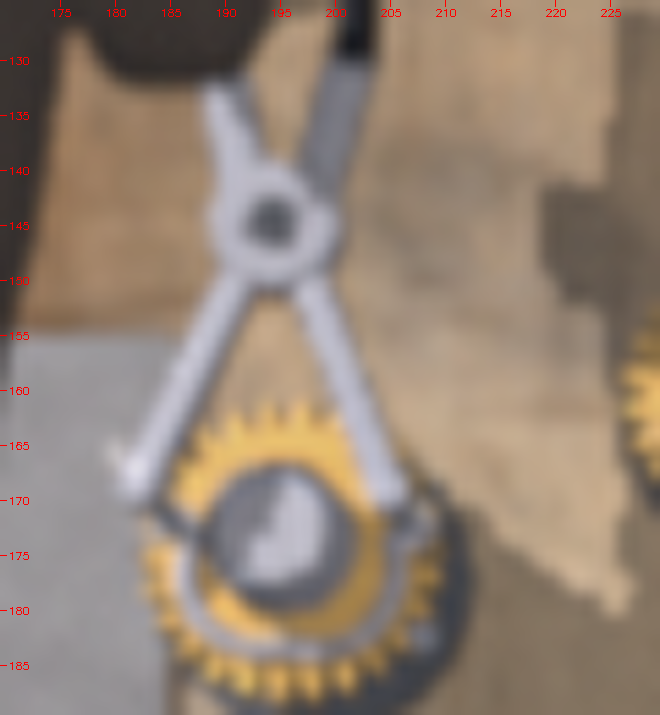

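View pics/scene12.png

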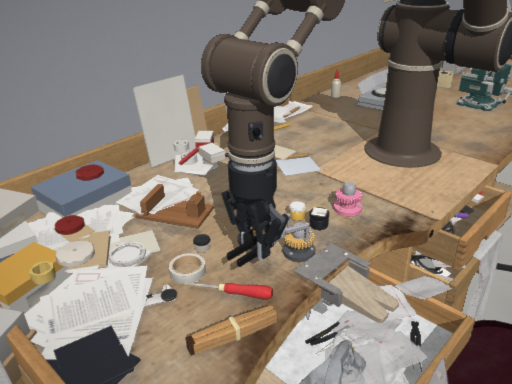

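Request:
carry_out:
  rows:
    - [0,0,-0.7,0,-1]
    - [0,0,-0.7,0,-1]
    - [0,0,-0.7,0,-1]
    - [0,0,-0.7,0,-1]
    - [0,0,-0.7,0,-1]
    - [0,0,-0.7,0,-1]

```text
time: 11.1
position: [0.6433, 0.0684, 0.2344]
tcp_rot: [[-0.999, 0.042, -0.0], [0.042, 0.999, 0.0], [0.0, 0.0, -1.0]]
force: [-0.4, -0.9, -1.1]
finger_gap: 0.369
```

Run:
```python
from d import *
delta(.6434,.0684,.2342,3.10)
print(job.job_done())
```

```text
t 11.1 pos [0.6433 0.0684 0.2344] yaw 3.0994 F [-0.4 -0.9 -1.1] gap 0.369 j [ 0.04  0.54  1.68  0.    0.92 -1.49]
delta [-0.1 -0.   0.2] turn -0.04
the job is handed in; nothing more can be done
None
```

I picked the pliers up by the grips, squeezed them and lifted them straight off the rest. I then slid the spread ring down over the thicker brass stub to its groove, and handed the job in at 11.1 s with the pliers still held. No verdict is reported.

- **Squeeze:** the finger opening stayed at about 0.37, roughly 31 mm. That fits the grips being at their stop, but I could not read the pivot angle itself.
- **Centring:** in the top view the ring was within about 0.5 mm of the stub axis. The ring sat 2–3 mm farther forward and 1–2 mm to one side of the nominal grip geometry, and I corrected for this from the pictures.
- **Height:** I touched the gear lightly (about 3 N), then raised the ring by about 2 mm. The ring's middle should be at about 43–44 mm, against 43 mm for the groove. The tool is level.
- **Force:** the last reading was about 1 N, which is noise level, and I saw no sign of the ring being forced on the way down.
- **Camera disagreement:** the two cameras differed by about 1 pixel (around 2 mm). I relied on the top camera's view of the ring against the stub.

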